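# Start a large coffee on the capsule machine

## Task

Start a large coffee on the capsule machine by pushing with the fingertips: push the pulled-out drip tray, with the cup standing on it, fully home under the spout, and push the raised capsule lever down until it is shut. Only then press the larger of the two round buttons on top all the way down, and let it come up again. Do not grip, lift or tip the tray or the cup, do not press the smaller button, and leave everything else on the counter where it stands.

Things in the scene. Friction and masses are not known exactly. Their poses are not given: they have to be found in the camera images.
- machine: Fixed black capsule coffee machine, 320 mm long, 130 wide, 220 high. Origin on the counter under the lever's hinge; x points level from the front (tray end) to the back (water tank), y to its left, z up. Column and tank: x 0 to 180 mm. Head: overhangs the tray from x = -105, underside 135, flat top 200 mm up. Tray-guiding cheeks: x -140 to 0, y +-53 to 65, 38 mm high.
- drip_tray: Loose drip tray, about 300 g, 140 mm long: black tub 100 mm wide with a steel grille 36 mm above the counter and an upright front bezel plate 130 mm wide, 10 thick, 40 high. Slides on the counter between the cheeks with 3.5 mm side play and light friction. Starts 30 to 80 mm pulled out. Origin: middle of its underside, at machine x = -80 mm when fully home; x, y axes nearly as the machine's.
- tray_front (a point): Middle of the bezel's outer (front) face, 20 mm above the counter, 70 mm in front of the tray's origin: the place to push, along the machine's +x.
- tray_home (a point): Point fixed to the machine where tray_front arrives when the tray is fully home (bezel against the front ends of the cheeks); machine x = -150 mm, 20 mm above the counter.
- cup: White espresso cup, loose, standing on the tray's grille: 62 mm wide at the rim, 58 mm high, about 150 g, with a small side handle reaching 50 mm from its axis. Origin: centre of its underside.
- spout (a point): Lower end of the coffee spout, 114 mm above the counter, on the machine's centre plane at x = -75 mm; the cup comes to stand right under it when the tray is home.
- lever (a joint): Angle (rad) of the capsule lever, a steel paddle 104 mm long, 46 wide (54 at the tip), 10 thick (14 at the tip), hinged across the machine's top. 0 = shut, lying level and forward over the head; grows as the free end swings up and back, to 1.5 at most. Starts raised at 0.9 to 1.3; stays where it is left; moving it takes 2 to 4 N at the tip.
- lever_hinge (a point): Middle of the lever's hinge axis, 210 mm above the counter; the axis is level, along the machine's y. The paddle is centred on it.
- lever_tip (a point): Free end of the lever, 104 mm from the hinge axis, mid-width and mid-thickness. With the lever shut it lies straight in front of the hinge (machine -x), at the height of the hinge.
- large_button (a joint): Travel of the larger button, m: 0 = up, 0.005 = fully down. Springs back; about 5 N when fully down.
- large_button_top (a point): Centre of the top of the larger button, a round steel cap 26 mm across, 8 mm proud of the flat top of the machine behind the lever; pressed straight down.
- small_button (a joint): Travel of the smaller button, m: 0 = up, 0.005 = fully down. Not to be pressed.
- small_button_top (a point): Centre of the top of the smaller button, a round steel cap 16 mm across, also 8 mm proud, 42 mm from the larger one across the machine.
- spare_cup: Bystander: a second white espresso cup like the first, on the counter on the right-hand side (machine -y) of the tray. Origin: centre of its underside.
- capsule_a: Bystander: aluminium coffee capsule, 37 mm wide, 28 mm high, 12 g, standing on its rim on the left-hand side (machine +y) of the machine. Origin: centre of its underside.
- capsule_b: Bystander: a second such capsule, farther back on the same side.
- teaspoon: Bystander: steel teaspoon, 130 mm long, lying on the left-hand side of the tray. Origin near the middle of its underside.
- milk_jug: Bystander: steel milk jug, 84 mm wide, 90 mm high, with a side handle, on the right-hand side of the machine. Origin: centre of its underside.
- sugar_jar: Bystander: glass jar with a steel cap, 84 mm wide, 120 mm high, on the robot's right. Origin: centre of its underside.
- mug: Bystander: large blue mug, 82 mm wide, 95 mm high, on the robot's left. Origin: centre of its underside.
Not all that is in view belongs to the job. Of the things shaped like the drip_tray, the black one is meant.

How it is judged:
By the outcome, as a careful person would: the job done as asked, in the order asked, and still so for the second after the job is handed in, with the robot touching nothing.
It also fails if it takes over 61 s, if anything falls off the work surface, if the arm or the gripper's body presses on something with over 40 N, if the wrist force passes 120 N, or if a joint passes its speed limit or range.

## Robot

A 6-joint arm with a two-finger parallel gripper is mounted at the origin on the work surface. World frame = base frame: x ahead of the robot, y to its left, z up, the work surface at z = 0. Lengths are in m, angles in rad, forces in N, time in s.
With the tool pointing down it reaches from about 0.325 to 0.875 m from the base axis. Payload 4.4 kg.
Tool frame: the origin (TCP) lies at the very end of the fingers, on their centre line; the grasp point (between the pads) lies 19 mm behind it; z points along the fingers, y is the line along which they close (so a half turn about z gives the same grasp; the last joint's range is limited). The gripper opens to 85 mm and grips with 20 to 120 N. Pads are 22 mm wide; open, the fingers measure 114 mm over their backs; the gripper's body (76 mm by 85 mm) begins 54 mm behind the grasp point. The pads swing forward as they close: fully open they stand 13 mm farther back than shut.
Start: joints at [1.008, 0.207, 1.542, -0, 1.393, -0.15], TCP at [0.23, 0.527, 0.231] pointing down, gripper open.
Joint ranges: [-2.73, 2.73], [-0.86, 2.22], [0.23, 2.46], [-1.11, 4.25], [0.08, 2.63], [-2.82, 2.82]. Speed limits (rad/s): [2.79, 2.79, 3.14, 3.14, 3.14, 3.14].

## Interface

Orientations are given as a unit quaternion [w, x, y, z].
In Python, from cell import sensors, viewer, r gives the robot as it stands.
- The arm moves only by the shell command python3 -m handwheel 'ROWS' [FORCE]. ROWS is a JSON object of lists of equal length, an entry for each row: "gripper": the closure, from 0 (fully open) to 1 (shut); "travel": the shift along the tool's x, y, z normalised to -1 to 1, where 1 is 0.3 m, a list of three; "delta_rot": the turn, a rotation vector about the tool's x, y, z normalised to -1 to 1, where 1 is 90 degrees, a list of three. A call has 1 to 12 rows; each row is the pose to reach, as a shift and turn from the pose commanded when the call began, along the tool's axes at that moment; what a row does not reach only later rows make up. A row lasts 1/10 s, in which the tool goes at most 50 mm and 8.59 degrees, less where a joint would pass 70% of its speed; a pose out of reach is approached as far as the arm can. A call with a number of a shift or a turn outside -1 to 1 is refused whole. A call with a gripper value outside its range is refused whole. The fingers move at their own pace and stop on an object; FORCE is the grip in N (left out, the last holds). Time passes only in rows, so rows that repeat a pose let the fingers close. It gives the time, the measured TCP pose, the force, the opening and the grip force at its end, in the units of the state.
- sensors.get_obs(): the state, without advancing time (a new reading comes with each control period).
- viewer.get_image(name): name is "side" or "top"; returns a dict with "image" (400x640x3 uint8, blue, green, red), "z_map" (400x640 float32, m along the optical axis (not along the pixel's ray), 0 where there is no reading), "fov_y" (degrees; the focal length in pixels is half the picture's height over the tangent of half this angle, whatever the lens; pixels are square), "cx", "cy" (the principal point, pixels), "world_from_camera" (4x4, takes a point from camera to world coordinates). Camera axes: x right, y down, z forward; pixel columns grow to the right and rows downward; lengths in m; the calibration is good to about 2 mm. A picture is of the moment at which its call begins.
- r.hand_in(): hands the job in; it is judged then, once.
The state is a dict: "time": time; "joint_positions": joint angles; "joint_vel": joint speeds; "effort": joint torques, N m; "eef_pos": TCP position; "orientation": TCP orientation; "force": force on the tool from outside, world axes, zero at the start; "ft_torque": the same for the moment, N m; "grip_width": opening from 0.0 (shut) to 1.0 (fully open); "grasp_force": force on a finger pad.
Only numpy, scipy, OpenCV 4.12 (cv2) and the standard library are available. Lean on these libraries where they do the work, as an engineer would, in place of code of your own. Each camera call takes 0.05 s, during which the arm holds its last target. There are 200 camera calls.

## Working session

There is one attempt and no reset: what is moved stays moved. The work goes in short steps, Python scripts to look and compute and a shell command to move; the robot and the scene stay as the last step left them, time stands still between calls to the robot, and variables do not carry over. Pictures are saved under pics/ and viewed, at most 10 in all, crops included, and the job is handed in when it is done.

```bash
mkdir -p pics; cat > h.py <<'E'
import numpy as np, cv2, pickle
from cell import sensors, viewer, r
def grab(n):
    d=viewer.get_image(n); pickle.dump(d,open(n+'.pkl','wb')); return d
def load(n): return pickle.load(open(n+'.pkl','rb'))
def pt(d,u,v,z=None):
    f=200/np.tan(np.radians(d['fov_y'])/2); 
    T=np.array(d['world_from_camera'])
    ray=np.array([(u-d['cx'])/f,(v-d['cy'])/f,1])
    if z is None: s=d['z_map'][int(round(v)),int(round(u))]
    else: s=(z-T[2,3])/(T[:3,:3]@ray)[2]
    return T[:3,:3]@(ray*s)+T[:3,3]
E
python3 - <<'E'
from h import *
for n in('side','top'):
    d=grab(n); cv2.imwrite(f'pics/{n}0.png',d['image']); print(n,d['fov_y'],d['cx'],d['cy'],np.round(d['world_from_camera'],3).tolist())
print(sensors.get_obs())
E
```

```text
side 56.31188239393669 319.09185732738575 197.7951391765956 [[0.781, -0.465, 0.417, 0.094], [-0.625, -0.587, 0.515, -0.543], [0.005, -0.663, -0.749, 0.946], [0.0, 0.0, 0.0, 1.0]]
top 57.67153138529403 310.9707743966443 203.88326874066684 [[0.01, -0.997, 0.075, 0.449], [-1.0, -0.009, 0.012, -0.018], [-0.012, -0.075, -0.997, 1.552], [0.0, 0.0, 0.0, 1.0]]
{'time': 0.1, 'joint_positions': array([ 1.00848062e+00,  2.07398640e-01,  1.54282458e+00, -1.80575593e-07,
        1.39352132e+00, -1.50533716e-01]), 'joint_vel': array([-2.60959096e-03, -2.04456699e-03, -4.15208768e-03,  2.72755697e-04,
        1.00735963e-03,  7.52954650e-06]), 'effort': array([-7.79263792e-04, -3.84097266e+01, -2.92548019e+01, -1.62646015e-04,
        4.89403610e-03,  1.30634908e-05]), 'eef_pos': array([0.22979212, 0.52632657, 0.23019924]), 'orientation': array([-3.75340871e-04,  2.04439282e-01,  9.78878656e-01, -1.00835073e-03]), 'force': array([ 0.35200492,  0.45036266, -0.89781446]), 'ft_torque': array([0.04167657, 0.00879458, 0.03227708]), 'grasp_force': 0.0, 'grip_width': 1.0018945938293888}
```

View pics/top0.png

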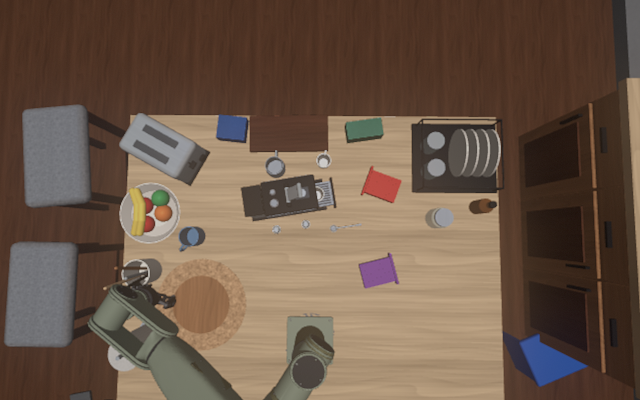

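View pics/side0.png

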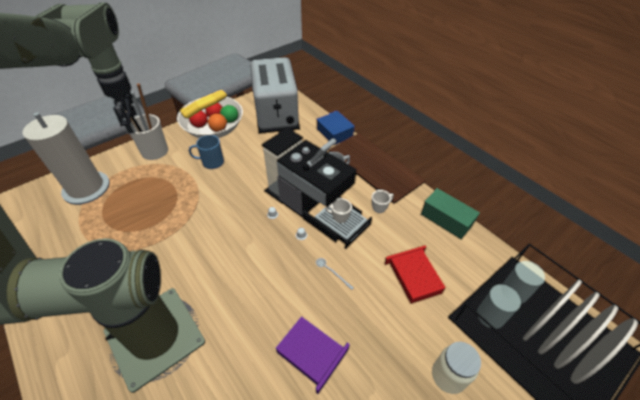

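The top view shows the machine around (285,197), with the tray end to the right at (325,193) and the tank on the left. In the side view the lever is raised near (322,152), and the cup is on the tray at (342,210). I'll enlarge both.

```bash
python3 - <<'E'
from h import *
d=load('top'); cv2.imwrite('pics/t1.png',cv2.resize(d['image'][165:235,235:345],None,fx=7,fy=7,interpolation=cv2.INTER_CUBIC))
d=load('side'); cv2.imwrite('pics/s1.png',cv2.resize(d['image'][120:250,255:385],None,fx=4.6,fy=4.6,interpolation=cv2.INTER_CUBIC))
E
```

```text
(no output)
```

View pics/t1.png

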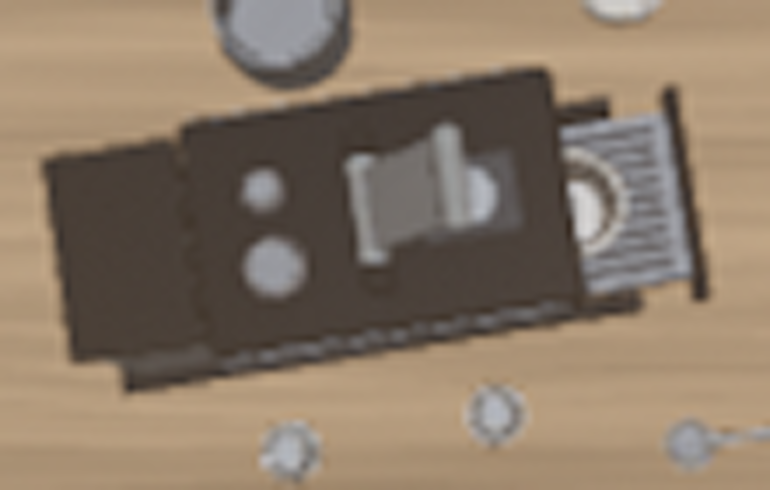

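View pics/s1.png

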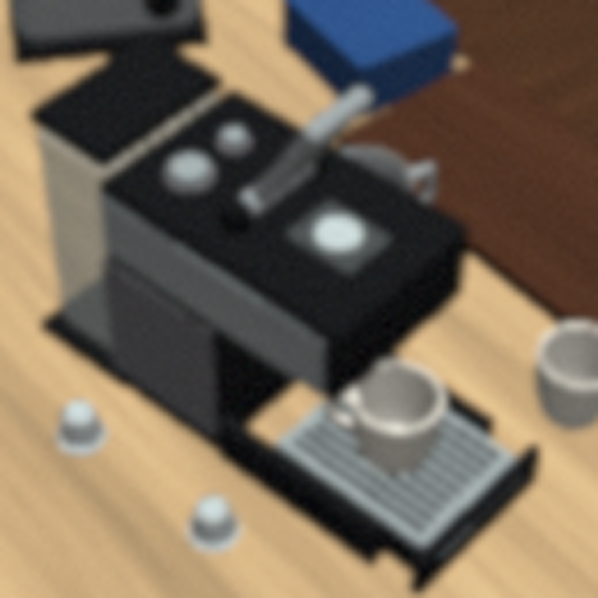

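Top crop: large button at (275,267), small at (263,190), head top front edge from (548,70) to (580,300), bezel top from (670,90) to (700,298), and lever tip near (450,175). The lever is raised. The side crop agrees: the cup stands on the pulled-out tray with its handle to the rear left, and the capsule recess is open.

```bash
python3 - <<'E'
from h import *
d=load('top'); c=lambda x,y,z=None: pt(d,x/7+235-.43,y/7+165-.43,z)
P=dict(large=(275,267,.208),small=(263,190,.208),hFR=(548,70,.2),hFL=(578,303,.2),hBR=(183,125,.2),hBL=(208,362,.2),bzR=(671,88,.04),bzL=(701,298,.04),tipR=(447,125,.3),tipL=(460,228,.3),hgR=(357,155,.215),hgL=(373,262,.215),ckR=(605,98,.038),ckL=(640,305,.038))
for k,(x,y,z) in P.items(): print(k,np.round(c(x,y,z),3),'depth',np.round(c(x,y),3))
s=load('side'); e=lambda x,y,z=None: pt(s,x/4.6+255-.4,y/4.6+120-.4,z)
for k,(x,y,z) in dict(large=(188,170,.208),small=(234,138,.208),hFR=(463,232,.2),hFL=(328,345,.2),hBL=(105,187,.2),hBR=(233,95,.2),bzL=(417,562,.04),bzR=(533,452,.04),tip=(350,100,.3)).items(): print('S',k,np.round(e(x,y,z),3),'depth',np.round(e(x,y),3))
E
```

```text
large [0.552 0.136 0.208] depth [0.553 0.136 0.207]
small [0.594 0.143 0.208] depth [0.593 0.143 0.212]
hFR [ 0.66  -0.008  0.2  ] depth [ 0.691 -0.006  0.004]
hFL [ 0.535 -0.025  0.2  ] depth [ 0.546 -0.026  0.037]
hBR [0.629 0.188 0.2  ] depth [0.629 0.188 0.202]
hBL [0.502 0.172 0.2  ] depth [0.509 0.197 0.022]
bzR [ 0.675 -0.08   0.04 ] depth [ 0.675 -0.08   0.04 ]
bzL [ 0.549 -0.099  0.04 ] depth [ 0.551 -0.101  0.009]
tipR [0.617 0.041 0.3  ] depth [0.618 0.042 0.294]
tipL [0.566 0.034 0.3  ] depth [0.566 0.035 0.292]
hgR [0.612 0.093 0.215] depth [0.611 0.092 0.221]
hgL [0.555 0.084 0.215] depth [0.555 0.083 0.22 ]
ckR [ 0.669 -0.041  0.038] depth [ 0.67  -0.041  0.034]
ckL [ 0.545 -0.063  0.038] depth [ 0.545 -0.063  0.039]
S large [0.552 0.133 0.208] depth [0.551 0.132 0.21 ]
S small [0.594 0.14  0.208] depth [0.593 0.139 0.208]
S hFR [ 0.657 -0.011  0.2  ] depth [ 0.658 -0.011  0.199]
S hFL [ 0.532 -0.032  0.2  ] depth [ 0.54  -0.023  0.186]
S hBL [0.506 0.161 0.2  ] depth [0.508 0.163 0.197]
S hBR [0.625 0.182 0.2  ] depth [0.625 0.183 0.199]
S bzL [ 0.552 -0.102  0.04 ] depth [ 0.555 -0.098  0.033]
S bzR [ 0.672 -0.083  0.04 ] depth [ 0.671 -0.084  0.041]
S tip [0.604 0.039 0.3  ] depth [0.604 0.039 0.301]
```

```bash
cat >> h.py <<'E'
from scipy.spatial.transform import Rotation as R
YAW=np.radians(99); O=np.array([.581,.087,0])
M=R.from_euler('z',YAW).as_matrix()
def mach(p): return M.T@(np.asarray(p)-O)
def pose():
    o=sensors.get_obs(); q=o['orientation']; return np.array(o['eef_pos']),R.from_quat([q[1],q[2],q[3],q[0]]),o
def go(pm,tilt=0):
    "machine-frame TCP target, tilt(deg, fingers forward) -> travel, delta_rot"
    p,Q,o=pose(); G=R.from_matrix(M@np.diag([1,-1,-1]))*R.from_euler('y',tilt,degrees=True)
    print('now',np.round(mach(p),4),'F',np.round(M.T@o['force'],1),'t',round(o['time'],1))
    print('travel',np.round(Q.inv().apply(O+M@np.array(pm)-p)/.3,3),'rot',np.round((Q.inv()*G).as_rotvec()/(np.pi/2),3))
E
python3 - <<'E'
from h import *
print('bezel',mach([.612,-.0905,.04]),'lever tip',mach([.5915,.038,.297]),'large',mach([.552,.1345,.208]),'small',mach([.594,.1415,.208]),'headF',mach([.597,-.018,.2]),'cheek',mach([.607,-.052,.038]))
go([-.235,0,.36]); go([-.0,0,.40])
E
```

```text
bezel [-0.18016415 -0.00285122  0.04      ] lever tip [-0.05003929 -0.00270544  0.297     ] large [0.0514518  0.02121232 0.208     ] small [ 0.05179537 -0.02136563  0.208     ] headF [-0.10621023  0.00062261  0.2       ] cheek [-0.14135598 -0.00393551  0.038     ]
now [0.4889 0.2782 0.2302] F [ 0.4 -0.4 -0.9] t 0.1
travel [-2.081 -1.534 -0.43 ] rot [-0.001  0.     0.638]
now [0.4889 0.2782 0.2302] F [ 0.4 -0.4 -0.9] t 0.1
travel [-1.659 -0.875 -0.565] rot [-0.001  0.     0.638]
```

```bash
python3 -m handwheel '{"gripper":[1,1,1,1,1,1,1,1,1,1,1,1],"travel":[[0,0,-0.17],[0,0,-0.34],[0,0,-0.5],[0,0,-0.57],[-0.3,-0.2,-0.57],[-0.5,-0.35,-0.57],[-0.7,-0.5,-0.57],[-0.85,-0.65,-0.57],[-1,-0.75,-0.57],[-1,-0.75,-0.57],[-1,-0.75,-0.57],[-1,-0.75,-0.57]],"delta_rot":[[0,0,0],[0,0,0],[0,0,0],[0,0,0],[0,0,0.09],[0,0,0.18],[0,0,0.27],[0,0,0.36],[0,0,0.45],[0,0,0.54],[0,0,0.638],[0,0,0.638]]}'; python3 -c "
from h import *
go([-.24,-.003,.40])"
```

```text
time: 1.3
eef_pos: [0.416, 0.1974, 0.4017]
orientation: [0.0, 0.652, 0.758, -0.001]
force: [0.1, 0.6, 0.3]
grip_width: 0.0
grasp_force: 0.0
now [0.1349 0.1457 0.4017] F [ 0.6 -0.2  0.3] t 1.3
travel [-1.246  0.504  0.007] rot [-0.     0.001 -0.004]
```

```bash
python3 -m handwheel '{"gripper":[1,1,1,1,1,1,1,1,1,1],"travel":[[-0.12,0.06,0],[-0.25,0.12,0],[-0.4,0.2,0],[-0.54,0.27,0],[-0.68,0.34,0],[-0.82,0.41,0],[-0.95,0.5,0],[-1,0.5,0],[-1,0.5,0],[-1,0.5,0]],"delta_rot":[[0,0,0],[0,0,0],[0,0,0],[0,0,0],[0,0,0],[0,0,0],[0,0,0],[0,0,0],[0,0,0],[0,0,0]]}'; python3 -c "
from h import *
go([-.24,-.003,.40]);go([-.24,-.003,.15],15);go([-.24,-.003,.02],15)"
```

```text
time: 2.3
eef_pos: [0.6094, -0.0715, 0.4021]
orientation: [-0.001, 0.65, 0.76, 0.0]
force: [-0.1, 0.2, 0.2]
grip_width: 0.0
grasp_force: 0.0
now [-0.161  -0.0033  0.4021] F [0.2 0.1 0.2] t 2.3
travel [-0.263 -0.001  0.007] rot [-0.001 -0.001 -0.   ]
now [-0.161  -0.0033  0.4021] F [0.2 0.1 0.2] t 2.3
travel [-0.264 -0.     0.84 ] rot [-0.001  0.166 -0.   ]
now [-0.161  -0.0033  0.4021] F [0.2 0.1 0.2] t 2.3
travel [-0.265  0.     1.273] rot [-0.001  0.166 -0.   ]
```

```bash
python3 -m handwheel '{"gripper":[1,1,1,1,1,1,1,1,1,1,1],"travel":[[-0.13,0,0],[-0.265,0,0],[-0.265,0,0],[-0.265,0,0.12],[-0.265,0,0.26],[-0.265,0,0.4],[-0.265,0,0.55],[-0.265,0,0.7],[-0.265,0,0.84],[-0.265,0,1],[-0.265,0,1]],"delta_rot":[[0,0.08,0],[0,0.166,0],[0,0.166,0],[0,0.166,0],[0,0.166,0],[0,0.166,0],[0,0.166,0],[0,0.166,0],[0,0.166,0],[0,0.166,0],[0,0.166,0]]}'; python3 - <<'E'
from h import *
go([-.24,-.003,.022],15);go([-.205,-.003,.022],15)
d=grab('side');a=d['image'][60:260,220:420];cv2.imwrite('pics/s2.png',cv2.resize(a,None,fx=3,fy=3,interpolation=cv2.INTER_CUBIC))
E
```

```text
time: 3.4
eef_pos: [0.6164, -0.146, 0.0952]
orientation: [-0.107, 0.643, 0.754, 0.082]
force: [-1.2, 0.9, -1.0]
grip_width: 0.003
grasp_force: 0.0
now [-0.2357  0.0015  0.0952] F [ 1.1  1.1 -1. ] t 3.4
travel [-0.079  0.018  0.231] rot [-0.009 -0.005 -0.001]
now [-0.2357  0.0015  0.0952] F [ 1.1  1.1 -1. ] t 3.4
travel [0.034 0.018 0.262] rot [-0.009 -0.005 -0.001]
```

View pics/s2.png

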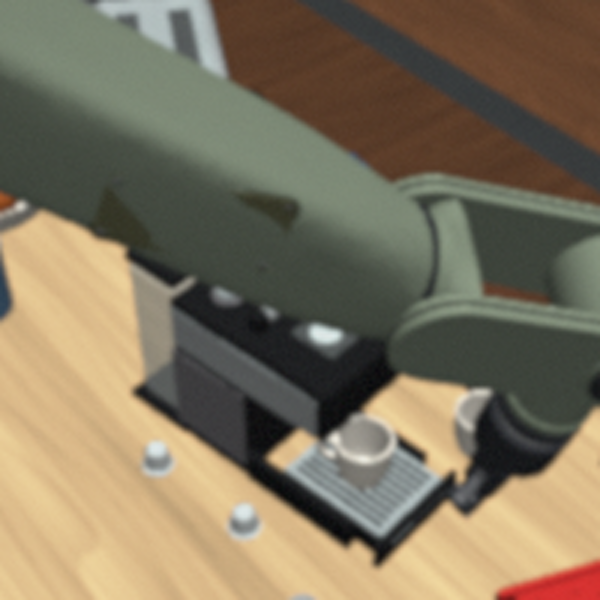

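The arm clears the machine. The closed fingertips at crop (465,495) stand in front of the bezel, around (415,505), and the cup is undisturbed. Next I descend and push slowly.

```bash
python3 -m handwheel '{"gripper":[1,1,1,1],"travel":[[-0.03,0.012,0.12],[-0.07,0.012,0.235],[-0.07,0.012,0.235],[-0.07,0.012,0.235]],"delta_rot":[[0,0,0],[0,0,0],[0,0,0],[0,0,0]]}'; python3 - <<'E'
from h import *
for x in (-.205,-.18,-.17,-.16): go([x,-.002,.022],15)
E
```

```text
time: 3.85
eef_pos: [0.6278, -0.1522, 0.0317]
orientation: [-0.098, 0.644, 0.754, 0.085]
force: [0.3, -0.1, 0.7]
grip_width: 0.004
grasp_force: 0.0
now [-0.2436 -0.0088  0.0317] F [-0.1 -0.3  0.7] t 3.9
travel [ 0.116 -0.023  0.064] rot [0.002 0.002 0.001]
now [-0.2436 -0.0088  0.0317] F [-0.1 -0.3  0.7] t 3.9
travel [ 0.197 -0.023  0.086] rot [0.002 0.002 0.001]
now [-0.2436 -0.0088  0.0317] F [-0.1 -0.3  0.7] t 3.9
travel [ 0.229 -0.023  0.094] rot [0.002 0.002 0.001]
now [-0.2436 -0.0088  0.0317] F [-0.1 -0.3  0.7] t 3.9
travel [ 0.261 -0.023  0.103] rot [0.002 0.002 0.001]
```

```bash
python3 -m handwheel '{"gripper":[1,1,1],"travel":[[0,0,0],[0,0,0],[0,0,0]],"delta_rot":[[0,0,0],[0,0,0],[0,0,0]]}' | head -2; python3 - <<'E'
from h import *
for x in (-.205,-.16): go([x,-.002,.022],15)
E
```

```text
time: 4.15
eef_pos: [0.6277, -0.1529, 0.0311]
now [-0.2442 -0.0086  0.0311] F [-0.8 -0.5  0.2] t 4.2
travel [ 0.119 -0.022  0.063] rot [0.002 0.002 0.   ]
now [-0.2442 -0.0086  0.0311] F [-0.8 -0.5  0.2] t 4.2
travel [ 0.264 -0.022  0.101] rot [0.002 0.002 0.   ]
```

```bash
python3 -m handwheel '{"gripper":[1,1,1,1,1,1,1,1,1,1,1,1],"travel":[[0.03,-0.022,0.04],[0.06,-0.022,0.05],[0.09,-0.022,0.056],[0.12,-0.022,0.063],[0.135,-0.022,0.067],[0.15,-0.022,0.071],[0.165,-0.022,0.075],[0.18,-0.022,0.079],[0.195,-0.022,0.083],[0.21,-0.022,0.087],[0.225,-0.022,0.091],[0.235,-0.022,0.094]],"delta_rot":[[0,0,0],[0,0,0],[0,0,0],[0,0,0],[0,0,0],[0,0,0],[0,0,0],[0,0,0],[0,0,0],[0,0,0],[0,0,0],[0,0,0]]}'; python3 - <<'E'
from h import *
go([-.155,-.002,.022],15)
E
```

```text
time: 5.35
eef_pos: [0.6085, -0.079, 0.0201]
orientation: [-0.098, 0.644, 0.754, 0.084]
force: [0.1, -5.5, 3.2]
grip_width: 0.002
grasp_force: 2.6
now [-0.1682 -0.0012  0.0201] F [-5.4  0.8  3.2] t 5.3
travel [0.044 0.003 0.005] rot [0.001 0.001 0.   ]
```

```bash
python3 -m handwheel '{"gripper":[1,1,1,1,1],"travel":[[0.01,0,0.002],[0.016,0,0.004],[0.022,0,0.006],[0.027,0,0.007],[0.027,0,0.007]],"delta_rot":[[0,0,0],[0,0,0],[0,0,0],[0,0,0],[0,0,0]]}'; python3 - <<'E'
from h import *
go([-.155,-.002,.022],15)
E
```

```text
time: 5.85
eef_pos: [0.608, -0.075, 0.0203]
orientation: [-0.095, 0.644, 0.754, 0.082]
force: [-0.0, -14.5, 1.6]
grip_width: -0.001
grasp_force: 7.0
now [-0.1642 -0.0014  0.0203] F [-14.4   2.3   1.6] t 5.8
travel [0.031 0.002 0.002] rot [0.001 0.006 0.   ]
```

```bash
python3 -m handwheel '{"gripper":[1,1,1],"travel":[[0.01,0,0.002],[0.013,0,0.003],[0.013,0,0.003]],"delta_rot":[[0,0,0],[0,0,0],[0,0,0]]}'; python3 - <<'E'
from h import *
go([-.155,-.002,.022],15)
d=grab('top'); cv2.imwrite('pics/t3.png',cv2.resize(d['image'][165:235,235:345],None,fx=7,fy=7,interpolation=cv2.INTER_CUBIC))
E
```

```text
time: 6.15
eef_pos: [0.6081, -0.0748, 0.0204]
orientation: [-0.092, 0.645, 0.755, 0.081]
force: [1.3, -22.7, 0.7]
grip_width: -0.0
grasp_force: 11.0
now [-0.1641 -0.0014  0.0204] F [-22.6   2.3   0.7] t 6.2
travel [0.031 0.002 0.002] rot [0.002 0.01  0.   ]
```

Force rises with no further motion, so the tray is at its stop. Next I retreat and raise.

```bash
python3 -m handwheel '{"gripper":[1,1,1,1,1,1,1,1,1,1,1],"travel":[[-0.04,0,-0.01],[-0.1,0,-0.027],[-0.19,0,-0.052],[-0.19,0,-0.052],[-0.15,0,-0.2],[-0.11,0,-0.35],[-0.07,0,-0.5],[-0.03,0,-0.65],[0.01,0,-0.8],[0.05,0,-0.95],[0.05,0,-0.95]],"delta_rot":[[0,0,0],[0,0,0],[0,0,0],[0,0,0],[0,0,0],[0,0,0],[0,0,0],[0,-0.08,0],[0,-0.166,0],[0,-0.166,0],[0,-0.166,0]]}'|head -2; python3 -m handwheel '{"gripper":[1,1,1,1],"travel":[[0,0,-0.1],[0,0,-0.25],[0,0,-0.3],[0,0,-0.3]],"delta_rot":[[0,0,0],[0,0,0],[0,0,0],[0,0,0]]}'; python3 - <<'E'
from h import *
go([.03,0,.40])
d=grab('top'); cv2.imwrite('pics/t4.png',cv2.resize(d['image'][165:235,235:345],None,fx=7,fy=7,interpolation=cv2.INTER_CUBIC))
E
```

```text
time: 7.3
eef_pos: [0.6188, -0.1235, 0.3088]
time: 7.7
eef_pos: [0.6164, -0.1245, 0.3921]
orientation: [0.002, 0.649, 0.761, 0.001]
force: [0.2, 1.1, -0.5]
grip_width: -0.001
grasp_force: 0.0
now [-0.2145 -0.0018  0.3921] F [ 1.  -0.3 -0.5] t 7.7
travel [ 0.815 -0.006 -0.028] rot [0.003 0.001 0.   ]
```

View pics/t4.png

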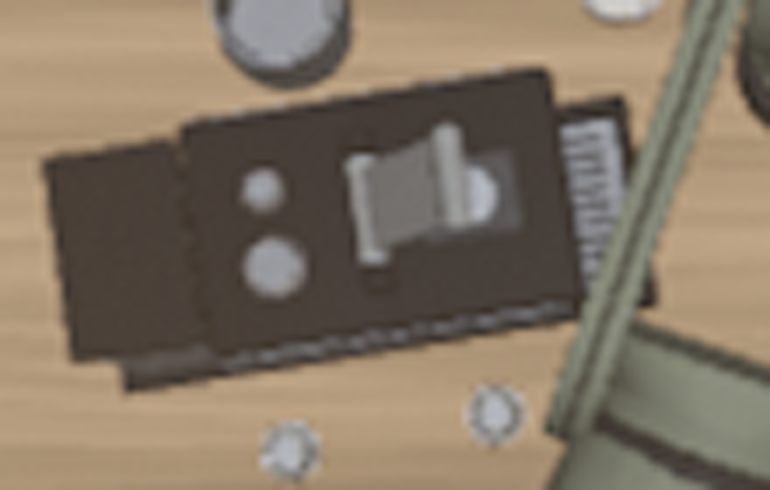

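The tray's bezel now sits flush against the cheeks, around crop (640,200). The lever is still raised and untouched.

```bash
python3 -m handwheel '{"gripper":[1,1,1,1,1,1,1,1,1,1,1,1],"travel":[[0.12,0,-0.03],[0.27,0,-0.03],[0.42,0,-0.03],[0.57,0,-0.03],[0.7,-0.003,-0.03],[0.78,-0.006,-0.03],[0.78,-0.006,-0.03],[0.78,-0.006,0.06],[0.78,-0.006,0.18],[0.78,-0.006,0.3],[0.78,-0.006,0.35],[0.78,-0.006,0.35]],"delta_rot":[[0,0,0],[0,0,0],[0,0,0],[0,0,0],[0,0,0],[0,0,0],[0,0,0],[0,0,0],[0,0,0],[0,0,0],[0,0,0],[0,0,0]]}'; python3 - <<'E'
from h import *
for a in (1.05,.9,.7,.5,.35,.2,.1,0,-.03):
    r_,t=.085,.005; go([-r_*np.cos(a)+t*np.sin(a)+.011,0,.21+r_*np.sin(a)+t*np.cos(a)])
d=grab('side');a=d['image'][90:240,245:395];cv2.imwrite('pics/s5.png',cv2.resize(a,None,fx=4,fy=4,interpolation=cv2.INTER_CUBIC))
E
```

```text
time: 8.95
eef_pos: [0.5745, 0.1052, 0.2791]
orientation: [-0.004, 0.65, 0.76, -0.003]
force: [-0.1, 0.3, -0.3]
grip_width: -0.003
grasp_force: 0.0
now [0.019  0.0036 0.2791] F [ 0.3  0.  -0.3] t 8.9
travel [-0.153  0.012 -0.024] rot [-0.006 -0.001 -0.001]
now [0.019  0.0036 0.2791] F [ 0.3  0.  -0.3] t 8.9
travel [-0.19   0.012 -0.002] rot [-0.006 -0.001 -0.001]
now [0.019  0.0036 0.2791] F [ 0.3  0.  -0.3] t 8.9
travel [-0.233  0.013  0.035] rot [-0.006 -0.001 -0.001]
now [0.019  0.0036 0.2791] F [ 0.3  0.  -0.3] t 8.9
travel [-0.267  0.013  0.08 ] rot [-0.006 -0.001 -0.001]
now [0.019  0.0036 0.2791] F [ 0.3  0.  -0.3] t 8.9
travel [-0.287  0.013  0.117] rot [-0.006 -0.001 -0.001]
now [0.019  0.0036 0.2791] F [ 0.3  0.  -0.3] t 8.9
travel [-0.301  0.014  0.157] rot [-0.006 -0.001 -0.001]
now [0.019  0.0036 0.2791] F [ 0.3  0.  -0.3] t 8.9
travel [-0.307  0.014  0.185] rot [-0.006 -0.001 -0.001]
now [0.019  0.0036 0.2791] F [ 0.3  0.  -0.3] t 8.9
travel [-0.31   0.014  0.213] rot [-0.006 -0.001 -0.001]
now [0.019  0.0036 0.2791] F [ 0.3  0.  -0.3] t 8.9
travel [-0.311  0.014  0.222] rot [-0.006 -0.001 -0.001]
```

View pics/s5.png

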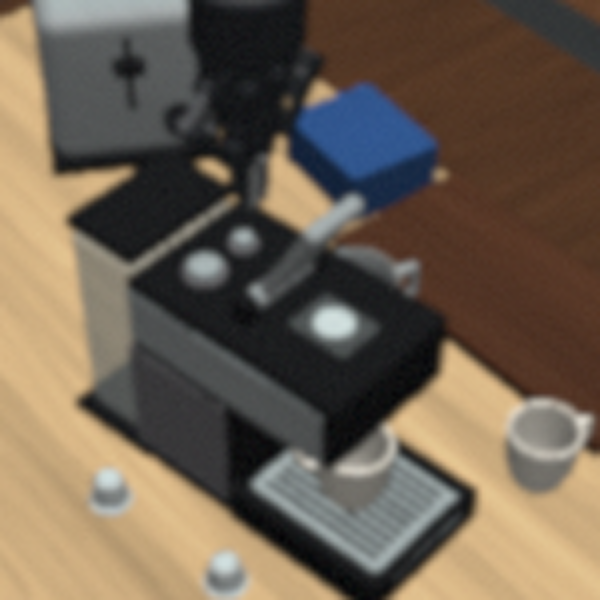

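The tray is home with the cup upright under the spout. The fingertips at crop (255,195) are behind the raised lever, clear of it and the buttons.

```bash
python3 -m handwheel '{"gripper":[1,1,1,1,1,1,1,1,1,1,1,1],"travel":[[-0.08,0.012,-0.024],[-0.13,0.012,-0.024],[-0.155,0.012,-0.022],[-0.175,0.012,-0.012],[-0.19,0.012,-0.002],[-0.213,0.012,0.015],[-0.233,0.013,0.035],[-0.252,0.013,0.058],[-0.267,0.013,0.08],[-0.278,0.013,0.1],[-0.287,0.013,0.117],[-0.295,0.013,0.135]],"delta_rot":[[0,0,0],[0,0,0],[0,0,0],[0,0,0],[0,0,0],[0,0,0],[0,0,0],[0,0,0],[0,0,0],[0,0,0],[0,0,0],[0,0,0]]}'; python3 - <<'E'
from h import *
go([-.074,0,.215]);go([-.074,0,.208])
E
```

```text
time: 10.2
eef_pos: [0.5947, 0.0186, 0.2431]
orientation: [0.0, 0.65, 0.76, -0.0]
force: [0.3, -1.8, 3.8]
grip_width: -0.002
grasp_force: 1.3
now [-0.0697 -0.0028  0.2431] F [-1.8 -0.1  3.8] t 10.2
travel [-0.014 -0.009  0.094] rot [-0.  0. -0.]
now [-0.0697 -0.0028  0.2431] F [-1.8 -0.1  3.8] t 10.2
travel [-0.014 -0.009  0.117] rot [-0.  0. -0.]
```

Contact force is a few N, as expected. I'll continue down.

```bash
python3 -m handwheel '{"gripper":[1,1,1,1,1,1,1,1],"travel":[[-0.005,0,0.02],[-0.009,0,0.04],[-0.012,0,0.055],[-0.014,0,0.07],[-0.014,0,0.08],[-0.014,0,0.09],[-0.014,0,0.098],[-0.014,0,0.098]],"delta_rot":[[0,0,0],[0,0,0],[0,0,0],[0,0,0],[0,0,0],[0,0,0],[0,0,0],[0,0,0]]}'; python3 - <<'E'
from h import *
go([-.074,0,.208])
E
```

```text
time: 11.0
eef_pos: [0.5952, 0.015, 0.215]
orientation: [0.0, 0.649, 0.76, -0.0]
force: [-0.7, -1.9, 5.6]
grip_width: -0.002
grasp_force: 2.9
now [-0.0734 -0.0028  0.215 ] F [-1.8  1.   5.6] t 11.0
travel [-0.002 -0.009  0.023] rot [-0.  0. -0.]
```

```bash
python3 -m handwheel '{"gripper":[1,1,1,1,1],"travel":[[0,0,0.007],[0,0,0.014],[0,0,0.021],[0,0,0.025],[0,0,0.025]],"delta_rot":[[0,0,0],[0,0,0],[0,0,0],[0,0,0],[0,0,0]]}'; python3 - <<'E'
from h import *
go([-.074,0,.208])
E
```

```text
time: 11.5
eef_pos: [0.5955, 0.015, 0.2146]
orientation: [0.001, 0.649, 0.761, 0.0]
force: [-14.9, -1.3, 30.4]
grip_width: 0.0
grasp_force: 15.6
now [-0.0734 -0.0031  0.2146] F [ 1.1 15.  30.4] t 11.5
travel [-0.002 -0.01   0.022] rot [0.002 0.001 0.   ]
```

The lever is against its hard stop, so it is shut. Next I lift and go above the large button.

```bash
python3 -m handwheel '{"gripper":[1,1,1,1,1,1,1,1,1,1],"travel":[[0,0,-0.08],[0,0,-0.16],[0,0,-0.2],[0.1,-0.02,-0.2],[0.22,-0.04,-0.2],[0.34,-0.08,-0.2],[0.418,-0.08,-0.2],[0.418,-0.08,-0.2],[0.418,-0.08,-0.16],[0.418,-0.08,-0.16]],"delta_rot":[[0,0,0],[0,0,0],[0,0,0],[0,0,0],[0,0,0],[0,0,0],[0,0,0],[0,0,0],[0,0,0],[0,0,0]]}'; python3 - <<'E'
from h import *
go([.0515,.022,.212]);go([.0515,.022,.203])
d=grab('side');a=d['image'][90:240,245:395];cv2.imwrite('pics/s6.png',cv2.resize(a,None,fx=4,fy=4,interpolation=cv2.INTER_CUBIC))
E
```

```text
time: 12.5
eef_pos: [0.5507, 0.1343, 0.2517]
orientation: [-0.002, 0.65, 0.76, -0.002]
force: [0.5, -0.2, -0.8]
grip_width: 0.0
grasp_force: 0.0
now [0.0514 0.0225 0.2517] F [-0.3 -0.5 -0.8] t 12.5
travel [0.    0.002 0.132] rot [-0.003 -0.    -0.001]
now [0.0514 0.0225 0.2517] F [-0.3 -0.5 -0.8] t 12.5
travel [0.    0.003 0.162] rot [-0.003 -0.    -0.001]
```

View pics/s6.png

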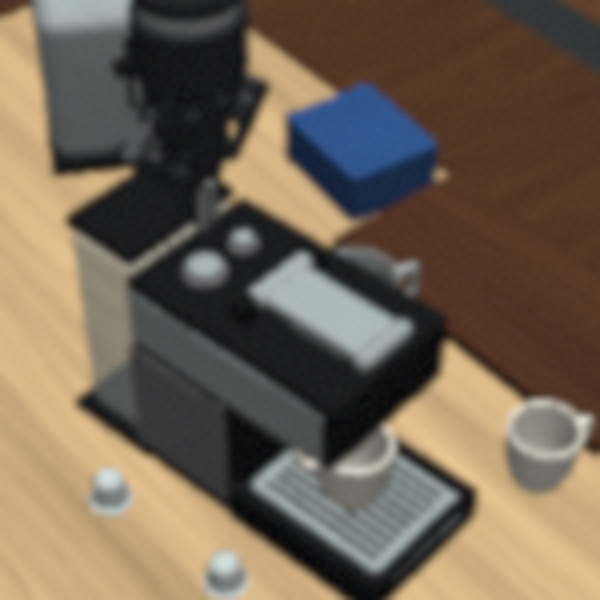

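The lever lies shut and flat at crop (335,310), the tray is home, and the fingertips hang above the large button. Now I press.

```bash
python3 -m handwheel '{"gripper":[1,1,1,1,1,1,1,1,1,1],"travel":[[0,0.002,0.08],[0,0.002,0.12],[0,0.002,0.135],[0,0.002,0.145],[0,0.002,0.152],[0,0.002,0.158],[0,0.002,0.163],[0,0.002,0.168],[0,0.002,0.172],[0,0.002,0.172]],"delta_rot":[[0,0,0],[0,0,0],[0,0,0],[0,0,0],[0,0,0],[0,0,0],[0,0,0],[0,0,0],[0,0,0],[0,0,0]]}'; python3 - <<'E'
from h import *
go([.0515,.022,.203])
E
```

```text
time: 13.55
eef_pos: [0.5532, 0.1352, 0.2038]
orientation: [0.001, 0.65, 0.76, 0.0]
force: [0.8, -0.8, 4.4]
grip_width: -0.002
grasp_force: 2.1
now [0.0519 0.0199 0.2038] F [-0.9 -0.6  4.4] t 13.6
travel [-0.001 -0.007  0.003] rot [ 0.001  0.    -0.   ]
```

```bash
python3 -m handwheel '{"gripper":[1,1,1,1],"travel":[[0,0,0.007],[0,0,0.012],[0,0,0.016],[0,0,0.016]],"delta_rot":[[0,0,0],[0,0,0],[0,0,0],[0,0,0]]}'
```

```text
time: 13.95
eef_pos: [0.5533, 0.1352, 0.2028]
orientation: [0.001, 0.649, 0.76, 0.001]
force: [-7.9, -1.9, 19.5]
grip_width: 0.001
grasp_force: 9.9
```

Bottomed: 19.5 N at z = 0.2028. Now I release and retreat.

```bash
python3 -m handwheel '{"gripper":[1,1,1,1,1,1,1,1,1,1],"travel":[[0,0,-0.03],[0,0,-0.1],[0,0,-0.25],[0,0,-0.4],[0,0,-0.5],[0,0,-0.6],[0.15,0,-0.6],[0.3,0,-0.6],[0.3,0,-0.6],[0.3,0,-0.6]],"delta_rot":[[0,0,0],[0,0,0],[0,0,0],[0,0,0],[0,0,0],[0,0,0],[0,0,0],[0,0,0],[0,0,0],[0,0,0]]}'|head -4; python3 - <<'E'
from h import *
d=grab('side');a=d['image'][90:240,245:395];cv2.imwrite('pics/s7.png',cv2.resize(a,None,fx=4,fy=4,interpolation=cv2.INTER_CUBIC))
E
```

```text
time: 14.95
eef_pos: [0.538, 0.225, 0.3772]
orientation: [-0.0, 0.649, 0.761, -0.001]
force: [-0.1, -0.4, 0.4]
```

View pics/s7.png

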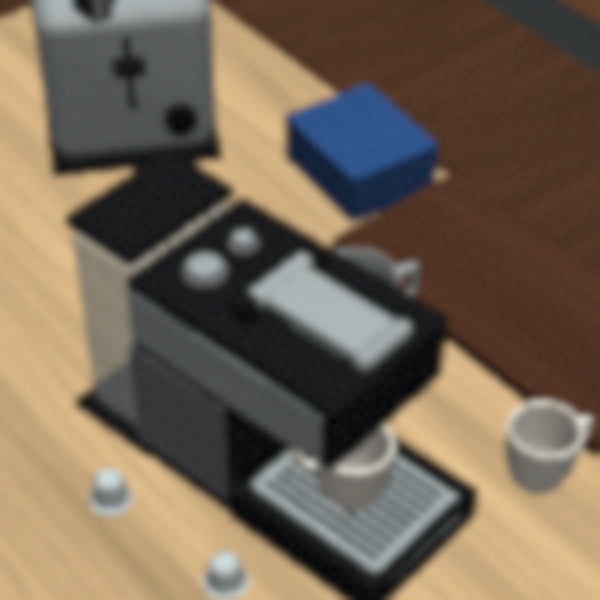

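The picture shows the tray home, the cup upright, the lever shut, the large button up again at (205,268), and nearby objects unmoved.

```bash
python3 -c "
from cell import r
print(r.hand_in())"
```

```text
the job is handed in; nothing more can be done
None
```

The job is handed in at about 15 s: I pushed the tray home with the cup upright under the spout, shut the lever, then pressed the large button to its stop and released it, and no bystander in the final picture had moved.

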